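# Set the stop of a book-sizing gauge to the yellow notch

## Task

On the archive's packing bench, set the book-sizing gauge for the next carton: push the blue sliding stop along its rail towards the steel fence until its pin drops into the notch beside the yellow tab, and leave it seated there. Do not run on past that notch, push the block only and keep your fingers off the red knob, and leave everything else on the bench where it is.

Things in the scene. Friction and masses are not known exactly. Their poses are not given: they have to be found in the camera images.
- gauge: book-sizing gauge fixed on the bench: plywood board 180 (its x) x 400 (its y) x 10 mm; origin: its underside centre, z up. Along x = 0 an aluminium rail, 40 mm wide, top 22 mm above the bench, y = -195 to 165 mm, with three dark notches across it, 18 mm wide, at y = -50, 10 and 70 mm. A steel fence 150 mm wide, 65 mm high, stands across the board at y = 190 mm.
- stop_mid (a point): centre of the blue sliding stop, captive on the rail: 100 (gauge x) x 96 (gauge y) x 36 mm high, underside 24 and top 60 mm above the bench; axes as the gauge's. Its flat end face to the gauge's -y, 48 mm from this point, is free to be pushed. A white index line crosses its top and +x side at this point. Red knob in the middle of its top, 28 mm wide, up to 89 mm above the bench.
- stop (a joint): travel of the stop along the rail, m, 0 to 0.24, growing to the gauge's +y; at 0 stop_mid is at gauge y = -125 mm, so the notches lie at 0.075, 0.135, 0.195. Friction about 1 to 3 N on the plain rail. Some 8 mm before a notch's middle the pin draws the stop in and the push needed falls away; pushing it out again takes about 8 to 12 N.
- stop_pin: the spring pin with its red knob, 28 mm wide and 18 mm high, which stands up from the middle of the stop and moves only up and down in it. Its origin is on the pin's axis, 47 mm below the knob's underside: about 24 mm above the bench while the nose rides on the rail's top, about 18 mm when it has dropped into a notch. A spring presses it down with about 9 N.
- tab_yellow: yellow marker tab, 26 x 26 x 12 mm, fixed on the gauge's board beside one of the notches, 73 mm to the +x side of the rail's middle; its top is 22 mm above the bench. Origin: its underside centre, at the same gauge y as its notch; axes as the gauge's. The three tabs are in any order.
- tab_red: red marker tab, 26 x 26 x 12 mm, fixed on the gauge's board beside one of the notches, 73 mm to the +x side of the rail's middle; its top is 22 mm above the bench. Origin: its underside centre, at the same gauge y as its notch; axes as the gauge's. The three tabs are in any order.
- tab_green: green marker tab, 26 x 26 x 12 mm, fixed on the gauge's board beside one of the notches, 73 mm to the +x side of the rail's middle; its top is 22 mm above the bench. Origin: its underside centre, at the same gauge y as its notch; axes as the gauge's. The three tabs are in any order.
- mug: blue ceramic mug, 76 mm wide, 85 mm high; origin under its centre. Bystander.
- tape: roll of brown packing tape lying flat, 90 mm across, 45 mm high; origin under its centre. Bystander.
- stamp: rubber stamp, black block 45 x 60 mm with a wooden knob, 70 mm high; origin under its centre. Bystander.
- highlighter: green highlighter pen with a black cap, lying, 125 x 22 x 18 mm; origin under its middle. Bystander.
- stapler: red and black stapler, 150 x 36 mm, about 53 mm high; origin under its middle. Bystander.
- novel: red book lying flat, 200 x 130 x 28 mm; origin under its centre. Bystander.

How it is judged:
At the end, for the whole second after the job is handed in: The stop's index line is within 4 mm of the yellow tab's middle along the rail, its pin has dropped at least 3.5 mm into the notch, the stop is at rest, and every bystander is within 15 mm of where it stood (y of stop_mid in the frame of tab_yellow between -0.004 and 0.004 m and height (world z) of stop_pin below 0.0205 m and velocity of joint stop between -0.005 and 0.005 m/s and distance of each of mug, tape, stamp, highlighter, stapler, novel from where it was at the start of the episode below 0.015 m); the robot touches nothing.
It fails at once if the stop ran more than 20 mm past the yellow notch (y of stop_mid in the frame of tab_yellow above 0.02 m).
It fails at once if the red knob was pulled up, more than 6 mm above its height on the plain rail (height (world z) of stop_pin above 0.03 m).
It fails at once if the fingers took hold of or pressed on the red knob (contact force between the fingers and stop_pin above 2 N).
It fails at once if a bystander was moved more than 20 mm or lifted (distance of any of mug, tape, stamp, highlighter, stapler, novel from where it was at the start of the episode above 0.02 m).
It also fails if it takes over 51 s, if anything falls off the work surface, if the arm or the gripper's body presses on something with over 40 N, if the wrist force passes 120 N, or if a joint passes its speed limit or range.

## Robot

A 7-joint arm with a two-finger parallel gripper is mounted at the origin on the work surface. World frame = base frame: x ahead of the robot, y to its left, z up, the work surface at z = 0. Lengths are in m, angles in rad, forces in N, time in s.
With the tool pointing down it reaches from about 0.4 to 0.85 m from the base axis. Payload 10.4 kg.
Tool frame: the origin (TCP) lies midway between the tips of the shut fingers; the grasp point (between the pads) lies 19 mm behind it; z points along the fingers, y is the line along which they close (so a half turn about z gives the same grasp; the last joint's range is limited). The gripper opens to 87 mm and grips with 3 to 60 N. Pads are 19 mm wide; open, the fingers measure 117 mm over their backs; the gripper's body (75 mm by 190 mm) begins 51 mm behind the grasp point.
Start: joints at [1.245, 0.332, -0.065, 1.46, 0.022, 1.35, -0.088], TCP at [0.186, -0.597, 0.183] pointing down, gripper open.
Joint ranges: [-2.6, 2.6], [-0.5, 2.12], [-1.47, 1.34], [0.16, 2.42], [-1.27, 4.41], [0.06, 2.06], [-2.6, 2.6]. Speed limits (rad/s): [2.22, 2.22, 2.79, 2.79, 3.14, 3.14, 3.14].

## Interface

Orientations are given as a unit quaternion [x, y, z, w].
In Python, from bench import r gives the robot as it stands.
- The arm moves only by the tool arm_command, never from a script. Its arguments are lists of equal length, an entry for each row: "xyz": the shift along the world's x, y, z in m, a list of three; "rot": the turn, a rotation vector about the world's x, y, z in rad, a list of three. In form: {"xyz": [[tx, ty, tz], ...], "rot": [[ax, ay, az], ...]}. A call has 1 to 20 rows; each row is the pose to reach, as a shift and turn from the pose commanded when the call began; what a row does not reach only later rows make up. A row lasts 1/12 s, in which the tool goes at most 41.7 mm and 7.16 degrees, less where a joint would pass 70% of its speed; a pose out of reach is approached as far as the arm can. A call with a gripper value outside its range is refused whole. "grip" is the opening, from 0 (shut) to 1 (fully open), set as the call begins (left out, the last holds). The fingers move at their own pace and stop on an object; "squeeze" is the grip in N (left out, the last holds). Time passes only in rows, so rows that repeat a pose let the fingers close. It gives the time, the measured TCP pose, the force, the opening and the grip force at its end, in the units of the state.
- r.read_state(): the state, without advancing time (a new reading comes with each control period).
- r.camera(name): name is "scene" or "top"; returns the picture (384x512x3 uint8, red, green, blue); there is no depth.
- r.camera_model(name): a dict with "fx", "fy", "cx", "cy" (pixels), "k1" (the pictures are not rectified: a ray, as slopes to the right and down, at radius r is drawn at 1 + k1 r^2 times it, then the intrinsics apply), "T" (4x4, takes a point from camera to world coordinates). Camera axes: x right, y up, looking along -z (the intrinsics and any distortion apply to the point x, -y, -z); pixel columns grow to the right and rows downward; lengths in m; the calibration is good to about 2 mm. A picture is of the moment at which its call begins. camera_model takes no time and is no camera call.
- r.close_job(): hands the job in; it is judged then, once.
Trained networks look in the newest picture that a camera, given by its name, has taken for a name from the list of things; names that differ only in an ending like _2 or _b are one class to them, and where a whole thing is asked for, a point or a joint stands for the part that bears it (a point fixed in the world has none). Each returns a list of dicts, best first, with "conf" (0 to 1); they miss things now and then, are a little off and sometimes report something else, mostly with a low value. They report only what shows in the picture. A call takes as long as a camera call.
- r.look_for(label, camera): "at" ([x, y, z] in m, in the coordinates of the camera as it stood for that picture, good to about 4 mm: the middle of the surface that is visible of it).
- r.spot_point(label, camera): "at" ([x, y, z] in m, in the coordinates of the camera as it stood for that picture, good to about 4 mm: a listed point, or the origin of a listed thing).
The state is a dict: "time": time; "joint_positions": joint angles; "joint_vel": joint speeds; "joint_torque": joint torques, N m; "ee_pos": TCP position; "eef_rot": TCP orientation; "ft_force": force on the tool from outside, world axes, zero at the start; "torque": the same for the moment, N m; "width": finger opening in m; "grip_force": force on a finger pad.
Only numpy, scipy, OpenCV 4.12 (cv2) and the standard library are available. Lean on these libraries where they do the work, as an engineer would, in place of code of your own. Each camera call takes 0.05 s, during which the arm holds its last target. There are 200 camera calls.

## Working session

There is one attempt and no reset: what is moved stays moved. The work goes in short steps, Python scripts to look and compute and a tool call to move; the robot and the scene stay as the last step left them, time stands still between calls to the robot, and variables do not carry over. Pictures are saved under pics/ and viewed, at most 10 in all, crops included, and the job is handed in when it is done.

Besides the shell and the picture viewer there is one more tool, called after "Emit:" in YAML: its name, and indented under it one key for each argument. arm_command: Moves the arm, as the interface text tells. Its arguments: {"type":"object","properties":{"xyz":{"type":"array"},"rot":{"type":"array"},"grip":{"type":"number"},"squeeze":{"type":"number"}},"required":["xyz","rot"]}

```bash
mkdir -p pics; cat > h.py <<'E'
import numpy as np, cv2
from bench import r
def w(cam,p):
    T=np.array(r.camera_model(cam)["T"]); return T[:3,:3]@np.array(p)+T[:3,3]
def pix(cam,P):
    m=r.camera_model(cam);T=np.array(m["T"]);p=T[:3,:3].T@(np.array(P)-T[:3,3])
    a=np.array([p[0],-p[1]])/-p[2];a=a*(1+m["k1"]*(a@a));return np.array([m["fx"]*a[0]+m["cx"],m["fy"]*a[1]+m["cy"]])
def ray(cam,uv,z):
    m=r.camera_model(cam);T=np.array(m["T"])
    d=np.array([(uv[0]-m["cx"])/m["fx"],(uv[1]-m["cy"])/m["fy"]]);a=d.copy()
    for _ in range(20):a=d/(1+m["k1"]*(a@a))
    v=T[:3,:3]@np.array([a[0],-a[1],-1]);o=T[:3,3];return o+v*(z-o[2])/v[2]
def save(cam,name,box=None,s=1):
    im=r.camera(cam)[:,:,::-1]
    if box: im=im[box[1]:box[3],box[0]:box[2]]
    cv2.imwrite("pics/"+name,cv2.resize(im,None,fx=s,fy=s,interpolation=cv2.INTER_CUBIC))
E
python3 - <<'E'
from h import *
a=r.camera("scene");b=r.camera("top")
cv2.imwrite("pics/a.png",a[:,:,::-1]);cv2.imwrite("pics/b.png",cv2.resize(b[:,:,::-1],(800,600)))
for c in("top","scene"):
  for l in("gauge","stop_mid","tab_yellow","tab_red","tab_green"):
    for d in r.spot_point(l,c)[:2]: print(c,l,round(d["conf"],2),w(c,d["at"]).round(4))
s=r.read_state();print(s["time"],s["ee_pos"],s["eef_rot"],s["width"])
E
```

```text
top gauge 0.94 [ 0.4807 -0.0285 -0.0011]
top stop_mid 0.87 [ 0.479  -0.1224  0.0426]
top tab_yellow 0.59 [ 0.5532 -0.0247  0.0091]
top tab_yellow 0.24 [0.3345 0.031  0.0059]
top tab_red 0.37 [ 0.5548 -0.0779  0.0084]
top tab_green 0.56 [0.5531 0.0377 0.011 ]
scene gauge 0.88 [ 0.4791 -0.0375  0.0016]
scene stop_mid 0.62 [ 0.6637 -0.1678 -0.0022]
scene stop_mid 0.55 [ 0.4756 -0.1211  0.0416]
scene tab_yellow 0.71 [ 0.4331 -0.5031 -0.001 ]
scene tab_yellow 0.53 [ 0.5472 -0.0269  0.0106]
scene tab_red 0.6 [ 0.5511 -0.0845  0.0102]
scene tab_green 0.5 [0.5514 0.032  0.0111]
0.6 [ 0.18641646 -0.59659419  0.18289714] [9.88559365e-01 1.50832282e-01 2.58857899e-05 5.66132546e-05] 0.08700669671628396
```

View pics/b.png

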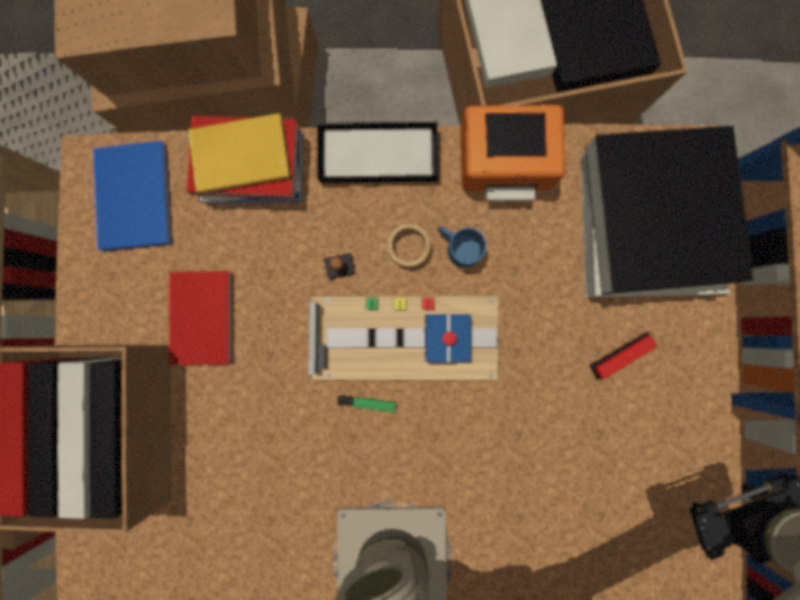

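View pics/a.png

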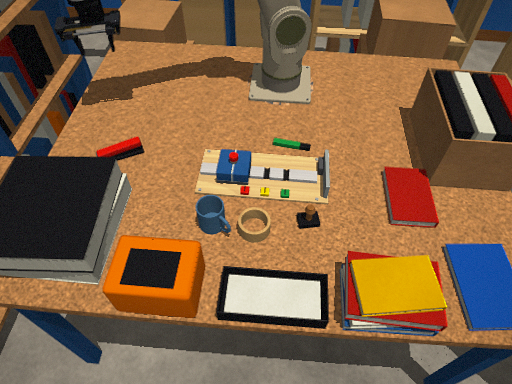

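The top view (800 px wide) shows the gauge aligned with world y and the fence at the left (+y). The stop is at about (449,338), its pin short of the red notch. The tabs from right to left are red (428,303), yellow (400,303) and green (372,303). The networks agree with this: stop y≈-0.122, yellow y≈-0.026, at x≈0.553. The push is therefore along +y for about 97 mm, passing through the red notch.

Emit:
arm_command:
  xyz:
    - [0.021, 0.026, 0]
    - [0.042, 0.052, 0]
    - [0.063, 0.078, 0]
    - [0.084, 0.105, 0]
    - [0.105, 0.131, 0]
    - [0.126, 0.157, 0]
    - [0.147, 0.183, 0]
    - [0.168, 0.209, 0]
    - [0.189, 0.235, 0]
    - [0.21, 0.262, 0]
    - [0.231, 0.288, 0]
    - [0.252, 0.314, 0]
    - [0.273, 0.34, 0]
    - [0.294, 0.367, 0]
    - [0.294, 0.367, -0.02]
    - [0.294, 0.367, -0.05]
    - [0.294, 0.367, -0.08]
    - [0.294, 0.367, -0.11]
    - [0.294, 0.367, -0.141]
    - [0.294, 0.367, -0.141]
  rot:
    - [0, 0, 0.09]
    - [0, 0, 0.18]
    - [0, 0, 0.27]
    - [0, 0, 0.36]
    - [0, 0, 0.45]
    - [0, 0, 0.54]
    - [0, 0, 0.63]
    - [0, 0, 0.72]
    - [0, 0, 0.81]
    - [0, 0, 0.9]
    - [0, 0, 1.0]
    - [0, 0, 1.09]
    - [0, 0, 1.18]
    - [0, 0, 1.268]
    - [0, 0, 1.268]
    - [0, 0, 1.268]
    - [0, 0, 1.268]
    - [0, 0, 1.268]
    - [0, 0, 1.268]
    - [0, 0, 1.268]
  grip: 0
  squeeze: 20

```text
time: 2.27
ee_pos: [0.4767, -0.2281, 0.0366]
eef_rot: [0.707, 0.707, -0.001, -0.004]
ft_force: [-0.5, -0.1, -0.5]
width: -0.0001
grip_force: 0.0
```

Emit:
arm_command:
  xyz:
    - [0, 0.015, 0.004]
    - [0, 0.03, 0.004]
    - [0, 0.035, 0.004]
    - [0, 0.039, 0.004]
    - [0, 0.042, 0.004]
    - [0, 0.045, 0.004]
    - [0, 0.048, 0.004]
    - [0, 0.051, 0.004]
    - [0, 0.054, 0.004]
    - [0, 0.057, 0.004]
    - [0, 0.06, 0.004]
    - [0, 0.063, 0.004]
    - [0, 0.063, 0.004]
    - [0, 0.063, 0.004]
  rot:
    - [0, 0, 0]
    - [0, 0, 0]
    - [0, 0, 0]
    - [0, 0, 0]
    - [0, 0, 0]
    - [0, 0, 0]
    - [0, 0, 0]
    - [0, 0, 0]
    - [0, 0, 0]
    - [0, 0, 0]
    - [0, 0, 0]
    - [0, 0, 0]
    - [0, 0, 0]
    - [0, 0, 0]

```text
time: 3.43
ee_pos: [0.4804, -0.1664, 0.0459]
eef_rot: [0.707, 0.707, 0.0, 0.0]
ft_force: [0.8, 0.6, -0.3]
width: 0.0005
grip_force: 0.0
```

```bash
python3 - <<'E'
from h import *
save("top","c.png",(190,180,340,250),5)
for l in("stop_mid","tab_yellow"):
    for d in r.spot_point(l,"top")[:2]: print(l,round(d["conf"],2),w("top",d["at"]).round(4))
s=r.read_state();print(s["time"],s["ee_pos"],s["ft_force"])
E
```

```text
stop_mid 0.57 [ 0.4802 -0.123   0.0421]
tab_yellow 0.6 [ 0.555  -0.0259  0.0114]
tab_yellow 0.57 [ 0.5547 -0.0788  0.0095]
3.5833 [ 0.48038555 -0.16678451  0.04587224] [ 0.45252378 -0.92814784 -0.42950352]
```

View pics/c.png

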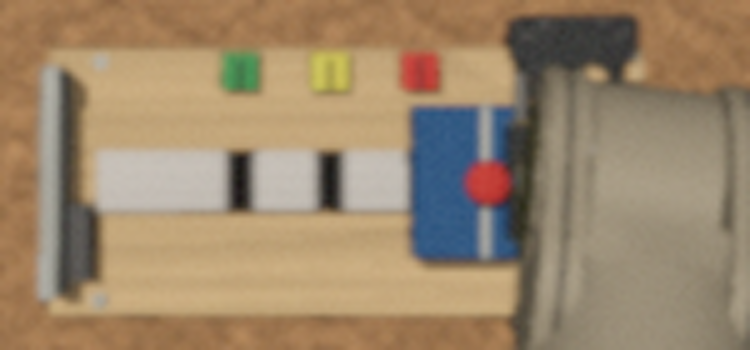

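The crop shows the stop's white line at about crop x 485, the yellow tab at 331, and the gripper just behind the stop's -y end.

```bash
python3 - <<'E'
from h import *
for n,uv,z in(("line",(485,125),.06),("line2",(486,245),.06),("yel",(331,72),.022),("red",(421,72),.022),("grn",(241,72),.022),("front",(413,185),.06),("notchY",(330,181),.022)):
    print(n,ray("top",(190+uv[0]/5-.4,180+uv[1]/5-.4),z).round(4))
E
```

```text
line [ 0.515  -0.1239  0.06  ]
line2 [ 0.438  -0.1233  0.06  ]
yel [ 0.552  -0.0244  0.022 ]
red [ 0.5512 -0.0844  0.022 ]
grn [0.5528 0.0356 0.022 ]
front [ 0.477 -0.077  0.06 ]
notchY [ 0.4796 -0.0229  0.022 ]
```

```bash
python3 - <<'E'
from h import *
save("scene","d.png",(180,100,340,220),5)
print(pix("scene",r.read_state()["ee_pos"]))
E
```

```text
[219.80770946 163.44314249]
```

View pics/d.png

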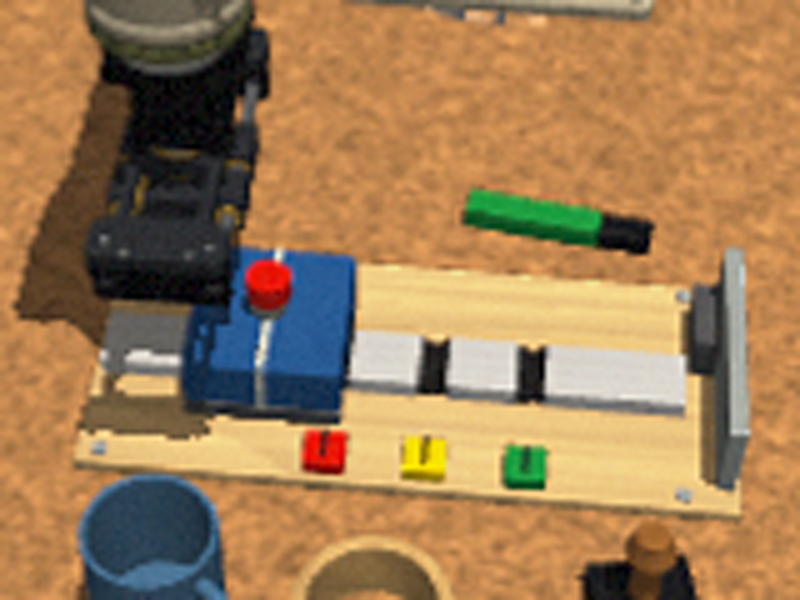

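```bash
python3 - <<'E'
from h import *
p=np.array(r.read_state()["ee_pos"])
for c,o,s in(("scene",(180,100),5),("top",(190,180),5)):
  for d in((0,0,0),(0,0,.07),(.095,.0375,.07),(.095,-.0375,.07),(-.095,.0375,.07),(.015,.0,.04)):
    print(c,d,((pix(c,p+d)-o)*s).round())
  print(c,"stop corner",[((pix(c,(.48+a,-.1236+b,.06))-o)*s).round() for a,b in((.05,-.048),(-.05,-.048),(.05,.048))])
E
```

```text
scene (0, 0, 0) [199. 317.]
scene (0, 0, 0.07) [191. 236.]
scene (0.095, 0.0375, 0.07) [234. 365.]
scene (0.095, -0.0375, 0.07) [ 98. 355.]
scene (-0.095, 0.0375, 0.07) [275. 129.]
scene (0.015, 0.0, 0.04) [191. 291.]
scene stop corner [array([177., 363.]), array([201., 241.]), array([340., 375.])]
top (0, 0, 0) [548. 176.]
top (0, 0, 0.07) [560. 177.]
top (0.095, 0.0375, 0.07) [496.  23.]
top (0.095, -0.0375, 0.07) [618.  22.]
top (-0.095, 0.0375, 0.07) [501. 334.]
top (0.015, 0.0, 0.04) [554. 153.]
top stop corner [array([557.,  99.]), array([559., 254.]), array([408., 101.])]
```

```bash
python3 - <<'E'
from h import *
from scipy.optimize import least_squares as L
def tri(a,b):
    a=np.array(a)/5+(179.6,99.6);b=np.array(b)/5+(189.6,179.6)
    s=L(lambda P:np.r_[pix("scene",P)-a,pix("top",P)-b],[.5,-.15,.1]);print(s.x.round(3),s.fun.round(1))
tri((228,298),(512,20));tri((95,292),(635,20));tri((240,240),(512,65))
s=r.read_state();print(s["ee_pos"],s["joint_positions"],s["ft_force"])
m=r.camera_model("scene");print(m)
E
```

```text
[ 0.575 -0.132  0.17 ] [-0.5 -0.  -0.5  0.1]
[ 0.574 -0.204  0.167] [-0.7 -0.  -0.7  0.1]
[ 0.547 -0.129  0.187] [-0.8 -0.  -0.9  0.1]
[ 0.4803701  -0.1667812   0.04586515] [ 0.72956547  0.25075671 -0.53930101  1.90032636  0.14920308  1.02981517
  0.1266259 ] [-1.51256374 -0.73503379  0.28261809]
{'fx': 382.5318947197977, 'fy': 382.5318947197977, 'cx': 259.75247729592377, 'cy': 189.64819804681483, 'k1': -0.05088089712512642, 'T': array([[-0.07825381, -0.78442068,  0.61527273,  1.249836  ],
       [ 0.99682165, -0.07080923,  0.03650555,  0.00266535],
       [ 0.01493128,  0.61617388,  0.78746861,  0.91535886],
       [ 0.        ,  0.        ,  0.        ,  1.        ]])}
```

```bash
python3 - <<'E'
from h import *
im=r.camera("scene")[:,:,::-1][140:190,190:260].astype(float)
im=np.clip(im*1.8,0,255).astype(np.uint8)
im=cv2.resize(im,None,fx=11,fy=11,interpolation=cv2.INTER_CUBIC)
for dy in(-.048,0,.048):
  P=[pix("scene",(.48+x,-.1236+dy,.06)) for x in(-.05,.05)]
  q=[tuple(int(v) for v in (p-(190,140)+.5)*11) for p in P]
  cv2.line(im,q[0],q[1],(0,255,255),1)
cv2.imwrite("pics/e.png",im)
E
```

```text
(no output)
```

View pics/e.png

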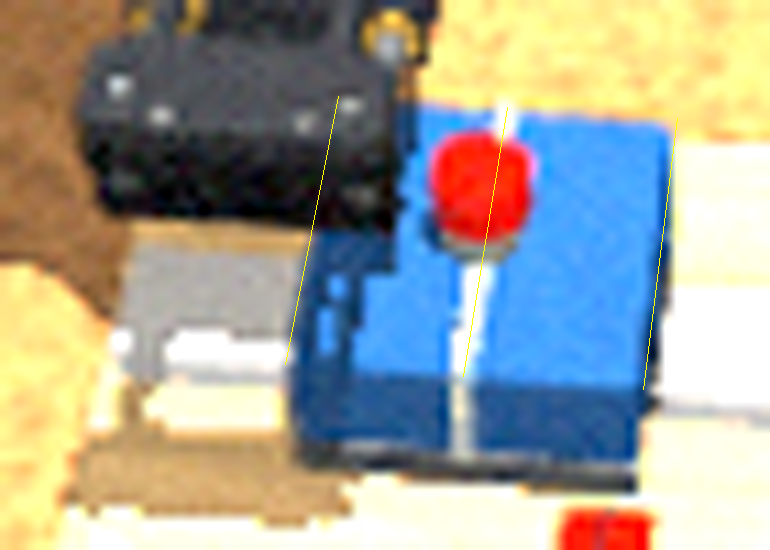

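The fingers are not in the block, although the reported TCP (z 0.046) would put them there. By triangulation the body's underside is at z≈0.17, so the tips are really higher than reported, at about 0.1. I'll back off and descend carefully, checking force and picture.

Emit:
arm_command:
  xyz:
    - [0, -0.02, 0]
    - [0, -0.033, 0]
    - [0, -0.033, 0]
    - [0, -0.033, -0.008]
    - [0, -0.033, -0.016]
    - [0, -0.033, -0.024]
    - [0, -0.033, -0.024]
    - [0, -0.033, -0.024]
  rot:
    - [0, 0, 0]
    - [0, 0, 0]
    - [0, 0, 0]
    - [0, 0, 0]
    - [0, 0, 0]
    - [0, 0, 0]
    - [0, 0, 0]
    - [0, 0, 0]

```text
time: 4.35
ee_pos: [0.4798, -0.1987, 0.021]
eef_rot: [0.707, 0.707, -0.0, -0.001]
ft_force: [0.1, -0.2, -0.3]
width: 0.0006
grip_force: 0.0
```

```bash
python3 - <<'E'
from h import *
save("scene","f.png",(180,100,300,190),6)
s=r.read_state();p=np.array(s["ee_pos"]);print(p,s["ft_force"],s["time"])
for d in((0,0,0),(.095,.0375,.07),(.095,-.0375,.07)):print(((pix("scene",p+d)-(180,100)+.5)*6).round())
E
```

```text
[ 0.48027079 -0.19902826  0.02156651] [ 0.22781367 -0.13665766  0.0657427 ] 4.4
[183. 411.]
[217. 470.]
[ 59. 459.]
```

View pics/f.png

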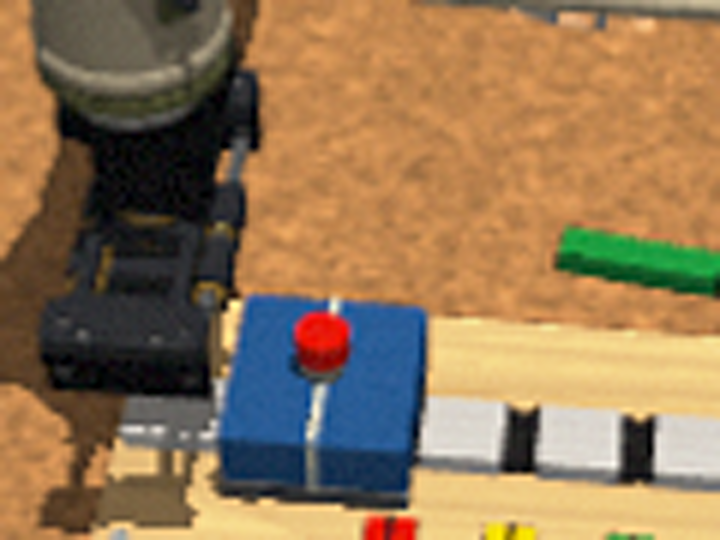

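The body's underside is still about 80 crop px (~54 mm) above where the reported pose would put it. There is no contact at a reported z of 0.0216, so the reported z is biased. Stop front face at crop x≈220; gripper clear behind it.

Emit:
arm_command:
  xyz:
    - [0, 0, -0.003]
    - [0, 0, -0.006]
    - [0, 0, -0.009]
    - [0, 0, -0.012]
    - [0, 0, -0.014]
    - [0, 0, -0.014]
  rot:
    - [0, 0, 0]
    - [0, 0, 0]
    - [0, 0, 0]
    - [0, 0, 0]
    - [0, 0, 0]
    - [0, 0, 0]

```text
time: 4.9
ee_pos: [0.48, -0.1995, 0.0073]
eef_rot: [0.707, 0.707, -0.0, -0.0]
ft_force: [-0.1, 0.3, -0.1]
width: 0.0004
grip_force: 0.0
```

Emit:
arm_command:
  xyz:
    - [0, 0, -0.003]
    - [0, 0, -0.006]
    - [0, 0, -0.009]
    - [0, 0, -0.012]
    - [0, 0, -0.014]
    - [0, 0, -0.014]
  rot:
    - [0, 0, 0]
    - [0, 0, 0]
    - [0, 0, 0]
    - [0, 0, 0]
    - [0, 0, 0]
    - [0, 0, 0]

```text
time: 5.4
ee_pos: [0.4801, -0.1994, -0.0067]
eef_rot: [0.707, 0.707, -0.0, -0.0]
ft_force: [-0.4, -0.3, 0.5]
width: 0.0
grip_force: 0.0
```

```bash
python3 - <<'E'
from h import *
save("scene","g.png",(180,120,260,180),10)
s=r.read_state();p=np.array(s["ee_pos"]);print(p,s["ft_force"],s["time"])
for z in(.022,.035,.05):
  for x in (.48,.575):print(x,z,((pix("scene",(x,p[1],z))-(180,120)+.5)*10).round())
E
```

```text
[ 0.48023956 -0.19948121 -0.00639418] [-0.20580996 -0.21682102  0.52221706] 5.45
0.48 0.022 [304. 483.]
0.575 0.022 [253. 725.]
0.48 0.035 [300. 455.]
0.575 0.035 [248. 697.]
0.48 0.05 [296. 422.]
0.575 0.05 [243. 665.]
```

View pics/g.png

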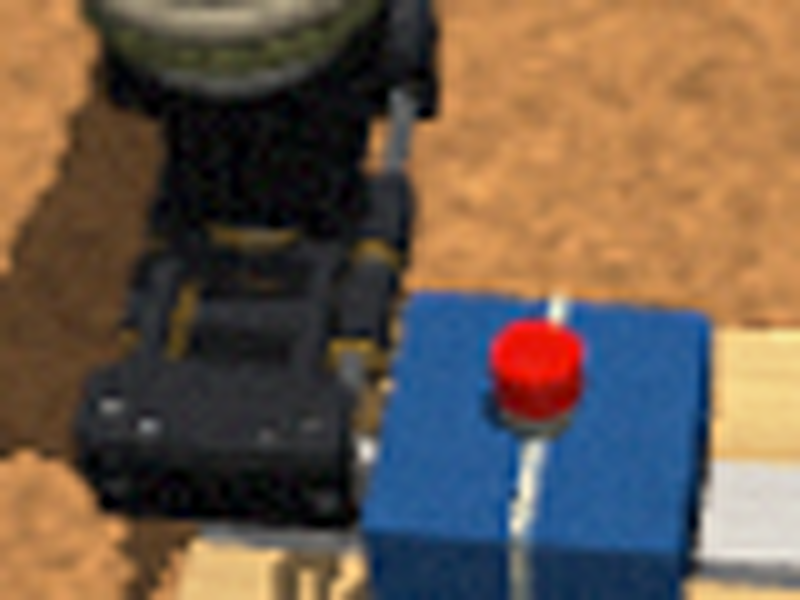

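The body's underside is now at z≈0.117, so the tips are at about 0.045, within the block's height, and the body clears the knob. Next I push to just past the red notch.

Emit:
arm_command:
  xyz:
    - [0, 0.005, -0.003]
    - [0, 0.01, -0.003]
    - [0, 0.014, -0.003]
    - [0, 0.018, -0.003]
    - [0, 0.022, -0.003]
    - [0, 0.026, -0.003]
    - [0, 0.03, -0.003]
    - [0, 0.033, -0.003]
    - [0, 0.036, -0.003]
    - [0, 0.036, -0.003]
  rot:
    - [0, 0, 0]
    - [0, 0, 0]
    - [0, 0, 0]
    - [0, 0, 0]
    - [0, 0, 0]
    - [0, 0, 0]
    - [0, 0, 0]
    - [0, 0, 0]
    - [0, 0, 0]
    - [0, 0, 0]

```text
time: 6.28
ee_pos: [0.4805, -0.1633, -0.009]
eef_rot: [0.707, 0.707, 0.0, 0.0]
ft_force: [-0.4, -1.0, -0.2]
width: 0.0004
grip_force: 0.0
```

```bash
cat >> h.py <<'E'
def line():
    # index line from top view: bright column within the blue block's lower half
    im=r.camera("top").astype(int); k=[]
    for x in (.435,.44,.445,.45,.505,.51,.515):
        ys=np.arange(-.19,.05,.0005); q=np.array([pix("top",(x,y,.06)) for y in ys]).astype(np.float32)
        v=cv2.remap(im.astype(np.float32),q[:,0][None],q[:,1][None],cv2.INTER_LINEAR)[0]
        blue=(v[:,2]>1.6*v[:,0])&(v[:,2]>50)
        b=np.where(blue)[0]
        if len(b)<60: continue
        i0,i1=np.percentile(b,5),b.max(); s=v[int(i0):i1-6,0]; wgt=np.clip(s-np.median(s)-25,0,None)
        if wgt.sum()>0:k.append((ys[int(i0):i1-6]*wgt).sum()/wgt.sum())
    return np.median(k),np.round(k,4)
E
python3 - <<'E'
from h import *
print(line()); s=r.read_state();print(s["ee_pos"],s["ft_force"])
E
```

```text
Traceback (most recent call last):
  File "h.py", line 21, in line
    ys=np.arange(-.19,.05,.0005); q=np.array([pix("top",(x,y,.06)) for y in ys]).astype(np.float32)
                                              ~~~^^^^^^^^^^^^^^^^^
  File "h.py", line 6, in pix
    m=r.camera_model(cam);T=np.array(m["T"]);p=T[:3,:3].T@(np.array(P)-T[:3,3])
ValueError: time passes only in moves, steps and waits
```

```bash
sed -i 's/r\.camera_model(\(cam\))/M(\1)/g' h.py; sed -i '2a import functools\nM=functools.lru_cache(None)(lambda c:r.camera_model(c))' h.py
python3 - <<'E'
from h import *
print(line()); s=r.read_state();print(s["ee_pos"],s["ft_force"])
E
```

```text
(np.float64(-0.10307514597050776), array([-0.1028, -0.1029, -0.103 , -0.1031, -0.1039, -0.1039, -0.1041]))
[ 0.48048052 -0.16310792 -0.00897957] [ 0.04183273  0.04439335 -0.13847063]
```

Emit:
arm_command:
  xyz:
    - [0, 0.003, 0]
    - [0, 0.006, 0]
    - [0, 0.009, 0]
    - [0, 0.012, 0]
    - [0, 0.015, 0]
    - [0, 0.018, 0]
    - [0, 0.021, 0]
    - [0, 0.024, 0]
    - [0, 0.027, 0]
    - [0, 0.03, 0]
    - [0, 0.033, 0]
    - [0, 0.036, 0]
    - [0, 0.039, 0]
    - [0, 0.042, 0]
    - [0, 0.045, 0]
    - [0, 0.045, 0]
  rot:
    - [0, 0, 0]
    - [0, 0, 0]
    - [0, 0, 0]
    - [0, 0, 0]
    - [0, 0, 0]
    - [0, 0, 0]
    - [0, 0, 0]
    - [0, 0, 0]
    - [0, 0, 0]
    - [0, 0, 0]
    - [0, 0, 0]
    - [0, 0, 0]
    - [0, 0, 0]
    - [0, 0, 0]
    - [0, 0, 0]
    - [0, 0, 0]

```text
time: 7.72
ee_pos: [0.4806, -0.1179, -0.009]
eef_rot: [0.707, 0.707, 0.0, 0.0]
ft_force: [0.5, -0.7, 0.8]
width: 0.0006
grip_force: 0.2
```

```bash
python3 - <<'E'
from h import *
print(line()); s=r.read_state();print(s["ee_pos"],s["ft_force"])
E
```

```text
(np.float64(-0.0581752811065382), array([-0.0578, -0.058 , -0.0581, -0.0582, -0.0589, -0.059 , -0.059 ]))
[ 0.48034411 -0.11775824 -0.00912246] [ 0.74859594  0.57169299 -0.50386031]
```

Emit:
arm_command:
  xyz:
    - [0, 0.003, 0]
    - [0, 0.006, 0]
    - [0, 0.009, 0]
    - [0, 0.012, 0]
    - [0, 0.015, 0]
    - [0, 0.018, 0]
    - [0, 0.021, 0]
    - [0, 0.024, 0]
    - [0, 0.026, 0]
    - [0, 0.028, 0]
    - [0, 0.03, 0]
    - [0, 0.03, 0]
    - [0, 0.03, 0]
  rot:
    - [0, 0, 0]
    - [0, 0, 0]
    - [0, 0, 0]
    - [0, 0, 0]
    - [0, 0, 0]
    - [0, 0, 0]
    - [0, 0, 0]
    - [0, 0, 0]
    - [0, 0, 0]
    - [0, 0, 0]
    - [0, 0, 0]
    - [0, 0, 0]
    - [0, 0, 0]

```text
time: 8.85
ee_pos: [0.4801, -0.0877, -0.0092]
eef_rot: [0.707, 0.707, 0.0, -0.0]
ft_force: [-0.8, -0.4, -0.1]
width: 0.0003
grip_force: 0.0
```

```bash
python3 - <<'E'
from h import *
print(line()); s=r.read_state();print(s["ee_pos"],s["ft_force"])
E
```

```text
(np.float64(-0.019141357095046704), array([-0.024 , -0.0191, -0.018 ]))
[ 0.48010465 -0.08797955 -0.00922716] [ 0.67898904 -0.34244072  0.5480112 ]
```

Emit:
arm_command:
  xyz:
    - [0, -0.01, 0]
    - [0, -0.03, 0]
    - [0, -0.06, 0]
    - [0, -0.09, 0]
    - [0, -0.12, 0]
    - [0, -0.14, 0.03]
    - [0, -0.16, 0.06]
    - [0, -0.18, 0.09]
    - [0, -0.2, 0.1]
    - [0, -0.2, 0.1]
  rot:
    - [0, 0, 0]
    - [0, 0, 0]
    - [0, 0, 0]
    - [0, 0, 0]
    - [0, 0, 0]
    - [0, 0, 0]
    - [0, 0, 0]
    - [0, 0, 0]
    - [0, 0, 0]
    - [0, 0, 0]

```text
time: 9.73
ee_pos: [0.4806, -0.2949, 0.094]
eef_rot: [0.709, 0.705, -0.0, 0.003]
ft_force: [-0.6, -1.4, -1.0]
width: 0.0005
grip_force: 0.0
```

```bash
python3 - <<'E'
from h import *
save("top","i.png",(190,180,340,250),5)
print(line())
for l in("stop_mid","tab_yellow","stop_pin"):
  for c in("top","scene"):
    for d in r.spot_point(l,c)[:1]: print(l,c,round(d["conf"],2),w(c,d["at"]).round(4))
E
```

```text
(np.float64(-0.022848485865517056), array([-0.0226, -0.0228, -0.0228, -0.0228, -0.0235, -0.0236, -0.0236]))
stop_mid top 0.9 [ 0.4815 -0.0209  0.045 ]
stop_mid scene 0.68 [ 0.4765 -0.1271  0.0407]
tab_yellow top 0.73 [ 0.6348  0.103  -0.0007]
tab_yellow scene 0.39 [ 0.5474 -0.0292  0.0115]
stop_pin top 0.49 [ 0.4763 -0.0205  0.0209]
stop_pin scene 0.45 [ 0.4798 -0.1234  0.0221]
```

View pics/i.png

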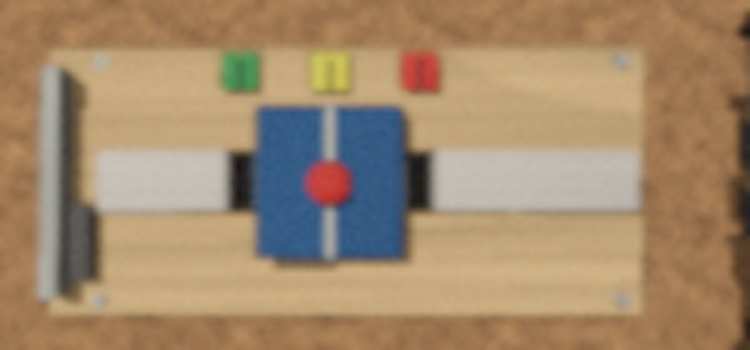

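The white line is at crop x≈330 against the yellow tab's 331, so they agree within about 1–2 mm. The stop jumped about 5 mm ahead of the finger as the pin drew it in, and the gripper is clear.

```bash
python3 -c "
from bench import r
print(r.close_job())"
```

```text
the job is handed in; nothing more can be done
None
```

The job is handed in with the stop seated in the yellow notch as far as the pictures show: its index line is within about 2 mm of the tab, it jumped in ahead of the finger, and the gripper stands clear; the verdict was not shown, and I did not measure the pin drop or re-check the bystanders' positions.

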